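# Tip a tall tin onto its side and feed it into the tin rack

### The job

Top up the steel tin rack with the tall tin that stands among the spice jars. There is no room to tip it there, so first stand it upright on the ribbed rubber mat and let go of it, then tip it over onto its side on the mat by pushing near its top. Pick the lying tin up across its middle, lay it on the rack's loading ledge and push it in through the spring flap until it has rolled to the back and the flap hangs shut behind it, leaving all the other things where they are.

Things in the scene. Friction and masses are not known exactly. Their poses are not given: they have to be found in the camera images.
- tin_mid (a point): Centre (half-way up, also the balance point) of the tall tin: plain food tin with a blank paper label, 54 mm in diameter, 133 mm tall, about 0.3 kg. It starts upright on the thin steel cover plate at the front left (plate top 5 mm up), at one of four places about 95 mm apart that it shares with a short tin and two spice jars. Its z axis runs along the tin (up at the start).
- tall_tin: The tall tin itself; origin at the centre of its lower end, z along the tin.
- mat: Black ribbed rubber mat, 245 mm (its x) by 200 mm (its y), fixed; origin at the centre of its underside. Its x points roughly away from the robot. Ribs along x, 16 mm apart, tops 10 mm up; border 6 mm wide, 13 mm high. A tin that falls along x comes to lie between two ribs and hardly rolls (centre then about 36 mm up); one that falls across them rolls along the mat.
- rack: Steel tin rack, fixed: 330 mm deep, 154 wide, 224 high; origin on the surface straight under the flap, at mid-width. Its x points into the rack (roughly away from the robot), its y runs across it, along the tins that already fill the lower run. The upper run begins at the flap; a steel top sheet, top 224 mm up, covers it from 9 mm in front of the flap on. The loading ledge is in front.
- crest (a point): Middle of the crest of the loading floor, 35 mm in front of the flap, 150 mm up; axes as the rack's. From the ledge the floor rises 3 degrees to it; behind it the floor slopes down 12 degrees, on under the flap. A tin pushed beyond the flap rolls on by itself and rests with its centre about 104 mm behind the flap, 148 mm up; pushed only just over the crest it may hang against the flap.
- ledge (a point): Point on the floor of the loading ledge (146 mm up) under the axis of a tin that rests there, 69 mm in front of the crest, 104 in front of the flap; axes as the rack's. A tin laid along the rack's y rolls gently toward the robot against the front lip (6 mm high, 16 mm in front of this point), its centre 27 mm above the floor. Side cheeks 20 mm high flare from 148 mm apart at the flap to 168.
- flap (a joint): Spring flap of the rack's upper run, hinged along its top edge 216 mm up, 142 mm wide, hanging down to about 176 mm (32 mm above the floor there); 0 = hanging shut, opens inward only (away from the ledge) to 1.45 rad; a weak spring (under 0.5 N at its edge) shuts it.
- flap_edge (a point): Middle of the flap's lower edge.
- short_tin: Short tin of the same make, 54 mm in diameter, 68 mm tall; origin at the centre of its underside. Leave it where it is.
- jar_a: Spice jar with a pale lid, 47 mm in diameter, 98 mm tall; origin under its centre. Leave it where it is.
- jar_b: Spice jar with a ribbed lid, 44 mm in diameter, 105 mm tall; origin under its centre. Leave it where it is.
- garlic: Garlic bulb, about 56 mm; origin under its centre. Leave it where it is.
- lemon: Lemon, 83 x 58 mm; origin under its centre. Leave it where it is.

How it is judged:
On the way, in this order (a step that is already met when the one before it is completed fails the run):
1. the tall tin stands upright on the mat, let go and at rest (angle between tin_mid's own z axis and vertical below 0.08 rad and x of tin_mid in the frame of mat between -0.123 and 0.123 m and y of tin_mid in the frame of mat between -0.1 and 0.1 m and z of tin_mid in the frame of mat between 0.06 and 0.09 m and contact force between the fingers and tall_tin below 0.2 N and linear speed of tall_tin below 0.03 m/s), for 0.2 s.
2. the tall tin lies on its side on the mat, untouched and at rest (angle between tin_mid's own z axis and vertical between 1.42 and 1.72 rad and x of tin_mid in the frame of mat between -0.123 and 0.123 m and y of tin_mid in the frame of mat between -0.1 and 0.1 m and z of tin_mid in the frame of mat between 0.025 and 0.05 m and contact force between the fingers and tall_tin below 0.2 N and linear speed of tall_tin below 0.03 m/s), for 0.2 s.
At the end, for the whole second after the job is handed in: The tall tin lies at rest across the rack's upper run, inside the rack (its centre 50 to 150 mm behind the flap, 120 to 180 mm up, within 30 mm of mid-width, along the rack's y within 0.2 rad), released, and the flap hangs shut (below 0.08 rad) (x of tin_mid in the frame of rack between 0.05 and 0.15 m and y of tin_mid in the frame of rack between -0.03 and 0.03 m and z of tin_mid in the frame of rack between 0.12 and 0.18 m and angle between the z axis of tall_tin and the y axis of rack, either way round below 0.2 rad and value of joint flap below 0.08 rad and contact force between the fingers and tall_tin below 0.2 N and linear speed of tall_tin below 0.03 m/s); the robot touches nothing.
It fails at once if a spice jar or the short tin beside the tall tin is shifted by more than 3 cm (distance of any of short_tin, jar_a, jar_b from where it was at the start of the episode above 0.03 m).
It fails at once if the garlic or the lemon is shifted by more than 3 cm (distance of any of garlic, lemon from where it was at the start of the episode above 0.03 m).
It also fails if it takes over 72 s, if anything falls off the work surface, if the arm or the gripper's body presses on something with over 40 N, if the wrist force passes 120 N, or if a joint passes its speed limit or range.

### The arm

A 7-joint arm with a two-finger parallel gripper is mounted at the origin on a cart in front of the work surface, level with it; the furniture and walls round the work are solid. World frame = base frame: x ahead of the robot, y to its left, z up, the work surface at z = 0. Lengths are in m, angles in rad, forces in N, time in s.
With the tool pointing down it reaches from about 0.425 to 0.825 m from the base axis. Payload 3.6 kg.
Tool frame: the origin (TCP) lies where the fingers leave the gripper's body, on its centre line; the fingertips stand 73 mm ahead of it and the grasp point (between the pads) lies 54 mm ahead of it; z points along the fingers, y is the line along which they close (so a half turn about z gives the same grasp; the last joint's range is limited). The gripper opens to 85 mm and grips with 20 to 120 N. Pads are 22 mm wide; open, the fingers measure 114 mm over their backs; the gripper's body (76 mm by 85 mm) begins 54 mm behind the grasp point. The pads swing forward as they close: fully open they stand 13 mm farther back than shut.
Start: joints at [-1.157, 0.615, -0.013, 1.423, 0.008, 1.103, -0.04], TCP at [0.277, 0.588, 0.304] pointing down, gripper open.
Joint ranges: [-3.12, 3.12], [-0.3, 2.06], [-1.34, 1.32], [0.26, 2.42], [-1.36, 4.5], [0.01, 1.98], [-2.84, 2.84]. Speed limits (rad/s): [2.79, 2.79, 3.14, 3.14, 3.14, 3.14, 3.14].

### API

Orientations are given as a unit quaternion [x, y, z, w].
In Python, from station import arm, snapshot, camera_info, ticket gives the robot as it stands. Calls block until the motion is done:
- arm.movep(position, orientation): joint-space move of the TCP to a pose.
- arm.line_to(position, velocity=0.15, ori=None): straight line of the TCP; ori=None keeps the orientation; velocity is the mean speed in m/s.
- arm.move_j(angles): joint-space move.
- arm.move_gripper(opening, effort=None): opening from 0.0 (shut) to 1.0 (fully open); effort is the grip in N (None keeps the last); returns when the fingers have stopped.
- arm.pause(seconds).
- arm.ik(position, orientation): joint angles nearest the present ones, or None.
- snapshot(name): name is "scene" or "top" or "wrist"; returns the picture (384x512x3 uint8, blue, green, red); there is no depth.
- camera_info(name): a dict with "fx", "fy", "cx", "cy" (pixels), "dist_coeffs" ([k1, k2, p1, p2, k3] as OpenCV has them; the pictures are not rectified), "R" (3x3) and "t" (3): a world point X has camera coordinates R X + t; the wrist camera has in their place "T_tool_cam" (4x4, takes a point from camera to tool coordinates, whose origin is the TCP and whose axes are the flange's). Camera axes: x right, y down, z forward; pixel columns grow to the right and rows downward; lengths in m; the calibration is good to about 2 mm. A picture is of the moment at which its call begins: read the wrist's pose just before it. camera_info takes no time and is no camera call.
A pose or a line that the arm cannot do raises arm.MotionError and nothing moves.
- ticket.finish_job(): hands the job in; it is judged then, once.
Readings, each from a call of its own:
- arm.read_time(): time.
- arm.read_joint_positions(): joint angles.
- arm.read_dq(): joint speeds.
- arm.read_effort(): joint torques, N m.
- arm.read_tool_pos(): TCP position.
- arm.read_eef_rot(): TCP orientation.
- arm.read_ft_force(): force on the tool from outside, world axes, zero at the start.
- arm.read_wrist_torque(): the same for the moment, N m.
- arm.read_opening(): opening from 0.0 (shut) to 1.0 (fully open).
- arm.read_finger_force(): force on a finger pad.
Only numpy, scipy, OpenCV 4.12 (cv2) and the standard library are available. Lean on these libraries where they do the work, as an engineer would, in place of code of your own. Each camera call takes 0.05 s, during which the arm holds its last target. There are 200 camera calls.

## Working session

There is one attempt and no reset: what is moved stays moved. The work goes in short steps, each a Python script; the robot and the scene stay as the last script left them, time stands still between calls to the robot, and variables do not carry over. Pictures are saved under pics/ and viewed, at most 10 in all, crops included, and the job is handed in when it is done.

```bash
ls; mkdir -p pics; python3 - <<'E'
from station import arm, snapshot, camera_info
import cv2, numpy as np
for n in ("scene","top","wrist"):
    cv2.imwrite(f"pics/{n}0.png",snapshot(n)); 
    c=camera_info(n); print(n,{k:np.round(v,4).tolist() for k,v in c.items()})
print(arm.read_time(),arm.read_tool_pos(),arm.read_eef_rot())
E
```

```text
pics
scene {'fx': 394.3056, 'fy': 394.3056, 'cx': 252.5468, 'cy': 191.3878, 'dist_coeffs': [-0.0398, 0.0, 0.0, 0.0, 0.0], 'R': [[0.865, -0.5017, -0.0103], [-0.3447, -0.5791, -0.7388], [0.3647, 0.6427, -0.6738]], 't': [-0.453, 0.3054, 1.0982]}
top {'fx': 385.1335, 'fy': 385.1335, 'cx': 250.9766, 'cy': 190.7307, 'dist_coeffs': [-0.1164, 0.0, 0.0, 0.0, 0.0], 'R': [[-0.3972, -0.9177, -0.0023], [-0.8793, 0.3813, -0.2854], [0.2628, -0.1114, -0.9584]], 't': [0.2216, 0.4718, 1.0505]}
wrist {'fx': 316.9646, 'fy': 316.9646, 'cx': 257.9378, 'cy': 199.0574, 'dist_coeffs': [-0.0624, 0.0, 0.0, 0.0, 0.0], 'T_tool_cam': [[-0.0001, -0.9454, -0.326, 0.0848], [1.0, 0.0, -0.0005, -0.0001], [0.0005, -0.326, 0.9454, -0.0708], [0.0, 0.0, 0.0, 1.0]]}
0.15 [0.27712708 0.58746704 0.30300082] [ 2.18589539e-01  9.75816373e-01 -9.84932426e-04 -2.22339061e-04]
```

View pics/scene0.png

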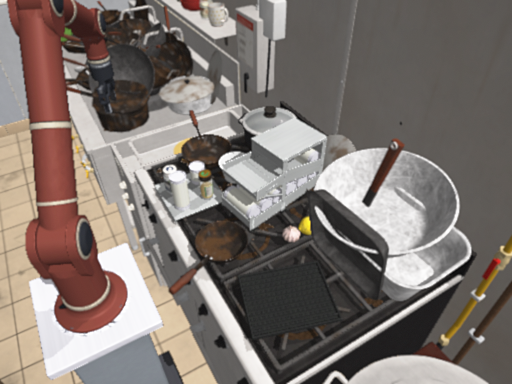

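View pics/top0.png

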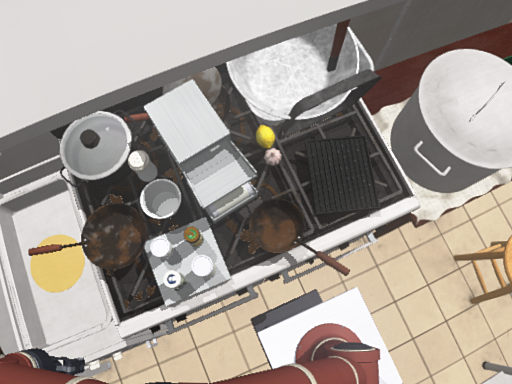

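View pics/wrist0.png

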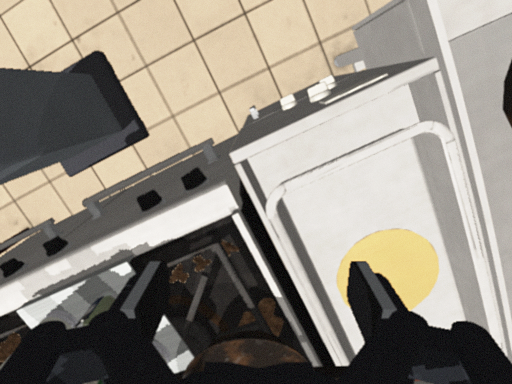

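Scene: the tall white tin is at about (180,190), the mat at (288,298), the rack at (275,170). Top view: plate objects at (160,246), (192,236), (173,280), (202,265), rack ledge near (232,200), mat centre (342,175), lemon (265,135), garlic (273,157). Next I'll enlarge these areas.

```bash
cat > h.py <<'E'
from station import arm, snapshot, camera_info, ticket
import cv2, numpy as np
from scipy.spatial.transform import Rotation as Ro
def cam(n):
    c=camera_info(n); K=np.array([[c['fx'],0,c['cx']],[0,c['fy'],c['cy']],[0,0,1]]); return c,K,np.array(c['dist_coeffs'],float)
def ray(n,uv,pose=None):
    c,K,d=cam(n); uv=np.array(uv,float).reshape(-1,1,2)
    r=cv2.undistortPoints(uv,K,d).reshape(-1,2); r=np.c_[r,np.ones(len(r))]
    if n=='wrist':
        p,q=pose; T=np.array(c['T_tool_cam']); Rt=Ro.from_quat(q).as_matrix()
        return Rt@T[:3,3]+p, r@(Rt@T[:3,:3]).T
    R=np.array(c['R']); return -R.T@np.array(c['t']), r@R
def onz(n,uv,z,pose=None):
    o,r=ray(n,uv,pose); return o+r*((z-o[2])/r[:,2])[:,None]
def tri(u1,u2,n1='top',n2='scene'):
    o1,r1=ray(n1,u1);o2,r2=ray(n2,u2);out=[]
    for a,b in zip(r1,r2):
        s=np.linalg.lstsq(np.c_[a,-b],o2-o1,rcond=None)[0]; out.append(np.r_[(o1+a*s[0]+o2+b*s[1])/2,np.linalg.norm(o1+a*s[0]-o2-b*s[1])])
    return np.array(out)
def proj(n,X):
    c,K,d=cam(n); R=np.array(c['R']); return cv2.projectPoints(np.array(X,float).reshape(-1,1,3),cv2.Rodrigues(R)[0],np.array(c['t'],float),K,d)[0].reshape(-1,2)
E
python3 - <<'E'
import cv2,numpy as np
t=cv2.imread('pics/top0.png'); s=cv2.imread('pics/scene0.png')
cv2.imwrite('pics/topz.png',cv2.resize(t[75:315,135:295],None,fx=2.5,fy=2.5,interpolation=cv2.INTER_CUBIC)) 
a=cv2.resize(s[110:260,145:345],None,fx=4,fy=4,interpolation=cv2.INTER_CUBIC)
cv2.imwrite('pics/scz.png',a)
cv2.imwrite('pics/topz.png',cv2.resize(t[75:225,135:335],None,fx=4,fy=4,interpolation=cv2.INTER_CUBIC))
from h import *
print(onz('top',[(160,246),(192,236),(173,280),(202,265)],0.1).round(3))
E
```

```text
[[0.467 0.31  0.1  ]
 [0.458 0.219 0.1  ]
 [0.367 0.309 0.1  ]
 [0.374 0.223 0.1  ]]
```

View pics/scz.png

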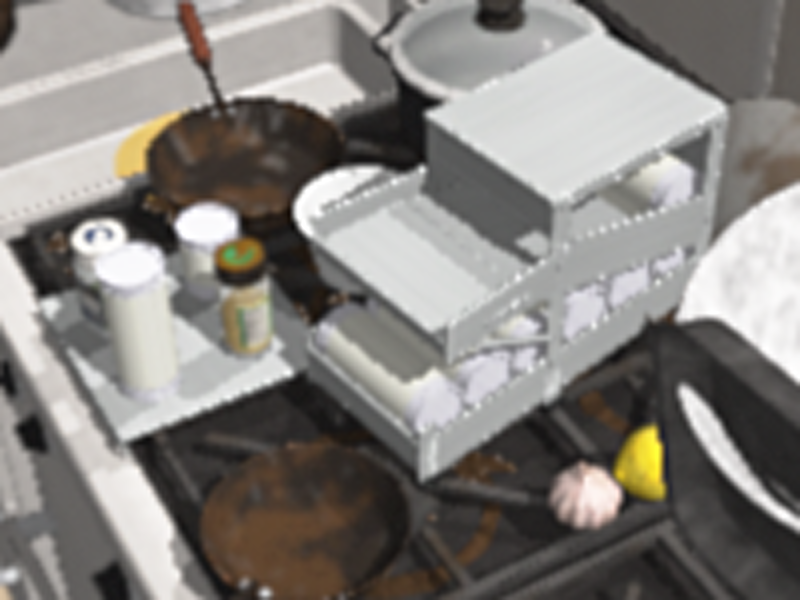

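View pics/topz.png

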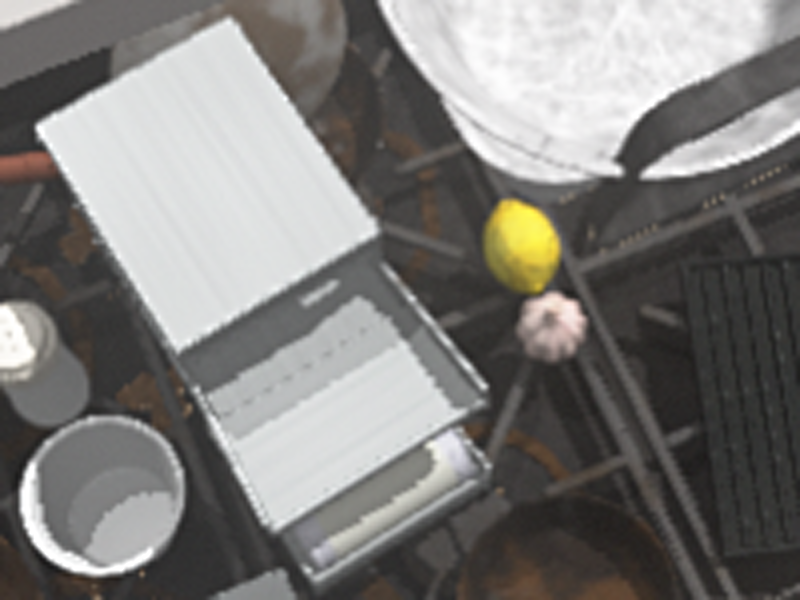

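Scene crop: the tall tin's top is at full-image (177.5,176), so it is the item at (202,265) in the top view. Top-sheet corners in the top view are (180,163), (230.5,135), (144.5,107), (193,79).

```bash
python3 - <<'E'
from h import *
t=cv2.imread('pics/top0.png'); s=cv2.imread('pics/scene0.png')
f=lambda a,k:cv2.resize(a,None,fx=k,fy=k,interpolation=cv2.INTER_CUBIC)
c=np.zeros((600,800,3),np.uint8)
a=f(t[215:305,135:235],3.5); c[:a.shape[0],:a.shape[1]]=a
a=f(t[125:225,300:400],4); a=np.clip(a*2.0,0,255).astype(np.uint8)[:,:]; c[:a.shape[0],400:800]=a
a=f(s[245:350,225:350],2.6); a=np.clip(a*2.0,0,255).astype(np.uint8); c[320:320+a.shape[0],:a.shape[1]]=a
cv2.imwrite('pics/mos.png',c)
P=onz('top',[(180,163),(230.5,135),(193,78.75),(144.5,107)],0.224);print(P.round(4),np.linalg.norm(P-np.roll(P,-1,0),axis=1))
# scene sheet corners FL, FR, BR, BL
S=[(145+427/4,110+108/4),(145+557/4,110+203/4),(145+724/4,110+103/4),(145+597/4,110+35/4)]
print(tri([(144.5,107),(180,163),(230.5,135),(193,78.75)],[S[3],S[0],S[1],S[2]]).round(4))
print(tri([(202,265)],[(177.5,176)]).round(4), onz('top',[(202,265)],.138).round(4))
E
```

```text
[[0.6185 0.1708 0.224 ]
 [0.6389 0.0226 0.224 ]
 [0.8384 0.0526 0.224 ]
 [0.8098 0.2041 0.224 ]] [0.14962549 0.20181878 0.15425187 0.1942376 ]
[[8.138e-01 2.045e-01 2.179e-01 2.000e-04]
 [6.194e-01 1.701e-01 2.284e-01 5.300e-03]
 [6.456e-01 2.080e-02 2.192e-01 8.600e-03]
 [8.348e-01 5.310e-02 2.283e-01 1.300e-03]]
[[0.3694 0.2198 0.1362 0.0015]] [[0.3684 0.2198 0.138 ]]
```

View pics/mos.png

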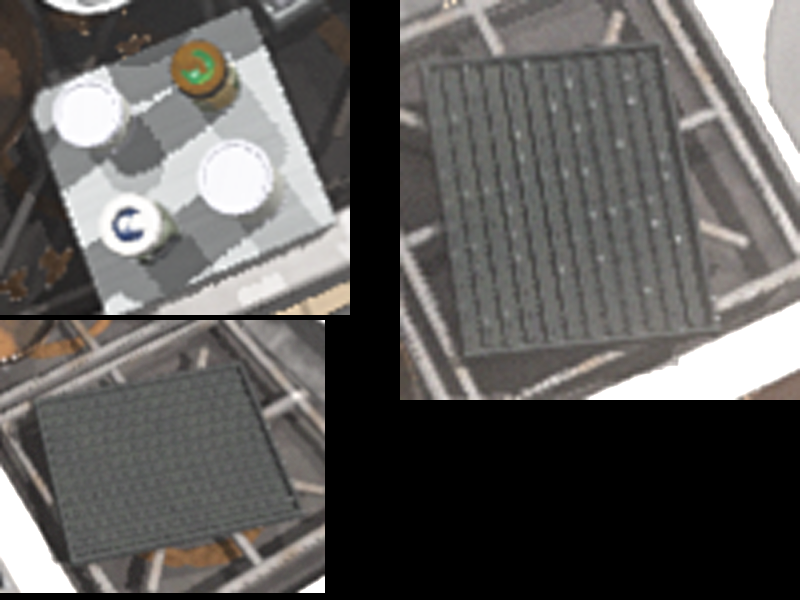

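Tin top centre is (0.369,0.220,0.137), consistent in both views. In the top view the mat corners are (307,142), (365,136.5), (379.5,207.5), (316.5,213.5). I'll compute the mat and rack frames and check IK for the plan.

```bash
cat >> h.py <<'E'
def u(a): return np.array([np.cos(a),np.sin(a),0])
def quat(c,tilt=0.,fwd=None):
    """closing direction c (angle); tilt: fingertips lean toward angle fwd"""
    z=np.array([0,0,-1.])
    if tilt: z=np.cos(tilt)*z+np.sin(tilt)*u(fwd)
    y=u(c); x=np.cross(y,z); return Ro.from_matrix(np.c_[x,y,z]).as_quat()
def best(p,c,**k):
    o=[]
    for a in (c,c+np.pi):
        q=quat(a,**k); j=arm.ik(p,q)
        if j is not None: o.append((np.abs(np.array(j)-arm.read_joint_positions()).max(),q))
    return min(o,key=lambda t:t[0])[1] if o else None
E
python3 - <<'E'
from h import *
T=[(307,142),(365,136.5),(379.5,207.5),(316.5,213.5)]
S=[(317.3,263.1),(339.6,318.1),(251.9,338.1),(239.6,276.5)]
print(tri(T,S).round(4))
for z in (0.013,):
    for P in (onz('top',T,z),onz('scene',S,z)):
        e=P-np.roll(P,-1,0); print(P.round(4),np.linalg.norm(e,axis=1).round(4),P.mean(0).round(4))
        # yaw from x-edges and y-edges
        ex=(P[0]-P[3])+(P[1]-P[2]); ey=(P[0]-P[1])+(P[3]-P[2]); print('yaw',np.arctan2(ex[1],ex[0]),np.arctan2(-ey[0],ey[1]))
J=[(202.4,265.6,.138),(172.1,279.3,.103),(192.1,234.1,.11),(160.7,247.9,.073)]
O=np.array([onz('top',[j[:2]],j[2])[0] for j in J]);print(O.round(4)); d=O[1:]-O[0]; print(np.linalg.norm(d[:,:2],axis=1),np.degrees(np.arctan2(d[:,1],d[:,0])))
for z in (.168,.25): 
  for a in (45,-45,0,90,80,-30): print(z,a,[arm.ik([.368,.22,z],quat(np.radians(a)+k)) is not None for k in (0,np.pi)])
E
```

```text
[[ 6.176e-01 -2.214e-01  7.700e-03  3.100e-03]
 [ 5.570e-01 -4.006e-01  1.510e-02  0.000e+00]
 [ 3.307e-01 -3.302e-01  1.250e-02  5.000e-04]
 [ 3.944e-01 -1.452e-01  7.700e-03  3.200e-03]]
[[ 0.6142 -0.2192  0.013 ]
 [ 0.5576 -0.4016  0.013 ]
 [ 0.3309 -0.33    0.013 ]
 [ 0.392  -0.1435  0.013 ]] [0.191  0.2377 0.1962 0.2347] [ 0.4737 -0.2736  0.013 ]
yaw -0.3170429115523673 -0.30872902897777116
[[ 0.6164 -0.2244  0.013 ]
 [ 0.5581 -0.3998  0.013 ]
 [ 0.3304 -0.3304  0.013 ]
 [ 0.3943 -0.1488  0.013 ]] [0.1848 0.238  0.1926 0.2346] [ 0.4748 -0.2758  0.013 ]
yaw -0.3120097894749256 -0.3300543517219279
[[0.3666 0.2194 0.138 ]
 [0.3694 0.3103 0.103 ]
 [0.4606 0.2162 0.11  ]
 [0.4672 0.3145 0.073 ]]
[0.09092619 0.09402549 0.13840084] [88.26052389 -1.97051323 43.37318091]
0.168 45 [True, True]
0.168 -45 [True, True]
0.168 0 [True, True]
0.168 90 [True, True]
0.168 80 [True, True]
0.168 -30 [True, True]
0.25 45 [True, True]
0.25 -45 [True, True]
0.25 0 [True, True]
0.25 90 [True, True]
0.25 80 [True, True]
0.25 -30 [True, True]
```

Mat: centre (0.474,-0.2745), yaw -0.316, height ≈0, sizes agree. The tin's neighbours sit at about 93 mm, toward 0° and 90°, so I'll close along the diagonal. Grasp, carry and set down.

```bash
cat >> h.py <<'E'
MC=np.array([.474,-.2745,0]); MY=-.316
def mat(x,y,z): return MC+x*u(MY)+y*u(MY+np.pi/2)+np.array([0,0,z])
E
python3 - <<'E'
from h import *
p=np.array([.3675,.2196,0]); Z=np.array([0,0,1.])
q=best(p+.27*Z,np.radians(-45)); 
arm.movep(p+.27*Z,q); print(arm.read_time())
arm.line_to(p+.167*Z,.12)
arm.move_gripper(0.0,50); print('open',arm.read_opening(),arm.read_finger_force(),arm.read_time())
arm.line_to(p+.36*Z,.2)
g=mat(-.072,0,.36); q2=best(g,MY+np.pi/2)
print(arm.read_joint_positions().round(2),np.round(arm.ik(g,q2),2))
arm.movep(g,q2); print(arm.read_tool_pos(),arm.read_opening(),arm.read_time())
g[2]=.18; arm.line_to(g,.15); arm.pause(.3)
f0=arm.read_ft_force()[2]
while g[2]>.168:
    g[2]-=.001; arm.line_to(g,.02); f=arm.read_ft_force()[2]
    if f-f0>3: break
print(g,f-f0,arm.read_time())
cv2.imwrite('pics/s1.png',snapshot('scene'))
arm.move_gripper(.9); arm.pause(.3); print(arm.read_opening(),arm.read_time())
arm.line_to(g+[0,0,.1],.12)
cv2.imwrite('pics/s2.png',snapshot('scene'));cv2.imwrite('pics/t2.png',snapshot('top'))
a=np.hstack([cv2.imread('pics/s2.png')[180:360,190:370],cv2.imread('pics/t2.png')[110:290,270:450]]); cv2.imwrite('pics/m2.png',cv2.resize(a,None,fx=2.2,fy=2.2,interpolation=cv2.INTER_CUBIC))
E
```

```text
1.5667
open 0.6183177063667906 51.81502282619476 2.975
[-1.04  0.23  0.56  1.95 -0.15  1.01 -1.19] [-0.29  0.53  1.25  1.84 -0.55  1.18 -0.74]
[ 0.40647939 -0.25066611  0.3595465 ] 0.6230262105089535 5.8167
[ 0.405565   -0.25212477  0.172     ] 9.39123577252912 9.4667
0.9003292016758526 10.175
```

View pics/m2.png

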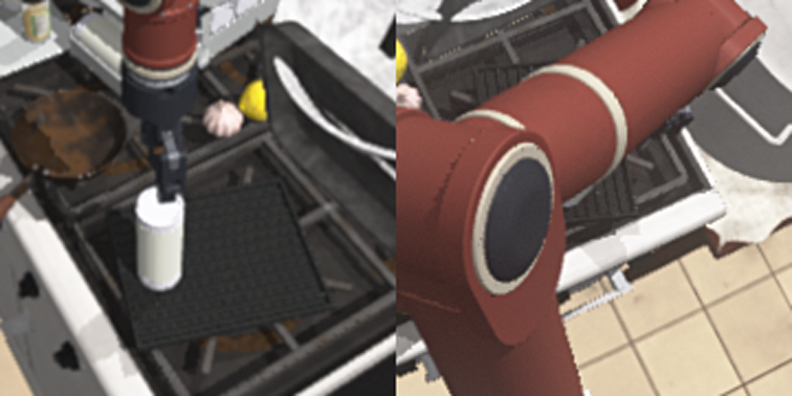

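The tin stands upright on the mat's near part (crop (160,240)), released. Next I'll check push reach, then tip it along +x of the mat.

```bash
python3 - <<'E'
from h import *
from math import radians as rd
J=arm.read_joint_positions(); q=arm.read_eef_rot(); print(J.round(2))
for t in (0,-15,-25):
  for x in (-.125,-.05):
    for z in (.195,.27):
      tl=rd(t); c=MY+np.pi/2
      tip=mat(x,0,z-.073); p=tip-.073*(np.sin(tl)*u(MY)-np.cos(tl)*np.array([0,0,1]))
      r=[arm.ik(p,quat(c+k,tilt=tl,fwd=MY)) for k in (0,np.pi)]
      print(t,x,z,[None if j is None else np.round(j,2).tolist() for j in r])
E
```

```text
[-0.2   0.62  1.13  1.97 -0.68  1.   -0.62]
0 -0.125 0.195 [[0.42, 0.45, 0.15, 2.17, -0.13, 0.52, 1.93], [-0.11, 0.65, 1.0, 2.19, -0.84, 0.76, -0.43]]
0 -0.125 0.27 [[0.34, 0.33, 0.25, 2.08, -0.12, 0.74, 1.92], [-0.24, 0.55, 1.17, 2.1, -0.65, 0.92, -0.58]]
0 -0.05 0.195 [[0.4, 0.54, 0.14, 1.98, -0.12, 0.63, 1.88], [-0.1, 0.74, 0.99, 2.0, -0.83, 0.88, -0.53]]
0 -0.05 0.27 [[0.35, 0.43, 0.21, 1.9, -0.12, 0.82, 1.88], [-0.18, 0.65, 1.11, 1.92, -0.69, 1.02, -0.64]]
-15 -0.125 0.195 [[0.37, 0.56, 0.2, 1.98, -0.06, 0.86, 1.85], [-0.13, 0.8, 1.06, 2.0, -0.64, 1.05, -0.61]]
-15 -0.125 0.27 [[0.34, 0.45, 0.23, 1.9, -0.04, 1.05, 1.84], [-0.19, 0.7, 1.15, 1.92, -0.52, 1.2, -0.69]]
-15 -0.05 0.195 [[0.37, 0.65, 0.17, 1.78, -0.06, 0.98, 1.81], [-0.09, 0.88, 1.03, 1.79, -0.65, 1.17, -0.7]]
-15 -0.05 0.27 [[0.35, 0.55, 0.2, 1.71, -0.05, 1.15, 1.82], [-0.13, 0.79, 1.1, 1.72, -0.56, 1.31, -0.75]]
-25 -0.125 0.195 [[0.37, 0.65, 0.17, 1.86, -0.01, 1.07, 1.8], [-0.11, 0.89, 1.05, 1.88, -0.55, 1.23, -0.68]]
-25 -0.125 0.27 [[0.36, 0.54, 0.19, 1.79, -0.0, 1.24, 1.8], [-0.14, 0.79, 1.12, 1.81, -0.45, 1.36, -0.73]]
-25 -0.05 0.195 [[0.38, 0.73, 0.14, 1.65, -0.01, 1.2, 1.77], [-0.06, 0.96, 1.02, 1.66, -0.56, 1.36, -0.76]]
-25 -0.05 0.27 [[0.37, 0.64, 0.16, 1.58, -0.01, 1.35, 1.78], [-0.08, 0.87, 1.07, 1.6, -0.49, 1.48, -0.8]]
```

```bash
python3 - <<'E'
from h import *
q=quat(MY+np.pi/2+np.pi)
a=mat(-.128,0,.27)
arm.line_to(a,.2,ori=q); arm.move_gripper(0.0)
arm.line_to(mat(-.128,0,.193),.15)
print(arm.read_time())
for x in np.arange(-.12,-.045,.01):
    arm.line_to(mat(x,0,.193),.08); print(round(x,3),arm.read_ft_force().round(2))
arm.pause(.3)
arm.line_to(mat(-.07,0,.193),.1); arm.line_to(mat(-.07,0,.30),.25); arm.pause(.2)
print(arm.read_time())
cv2.imwrite('pics/s3.png',snapshot('scene')); pose=(arm.read_tool_pos(),arm.read_eef_rot()); print(pose); cv2.imwrite('pics/w3.png',snapshot('wrist'))
a=cv2.imread('pics/s3.png')[190:350,210:370]; a=cv2.resize(a,(384,384),interpolation=cv2.INTER_CUBIC)
cv2.imwrite('pics/m3.png',cv2.resize(np.hstack([a,cv2.imread('pics/w3.png')]),None,fx=.89,fy=.89))
E
```

```text
13.0667
-0.12 [-0.53  0.09 -0.26]
-0.11 [-0.5  -0.86 -0.59]
-0.1 [-0.61 -0.03 -0.71]
-0.09 [-0.81  1.23  0.37]
-0.08 [-0.74 -0.36 -0.42]
-0.07 [-1.15  0.05  1.1 ]
-0.06 [-0.17  0.48 -0.14]
-0.05 [-1.21 -0.51 -0.  ]
16.6667
(array([ 0.40723686, -0.25235228,  0.29900626]), array([ 9.87532891e-01, -1.57408785e-01, -1.06961650e-03, -3.44335278e-04]))
```

View pics/m3.png

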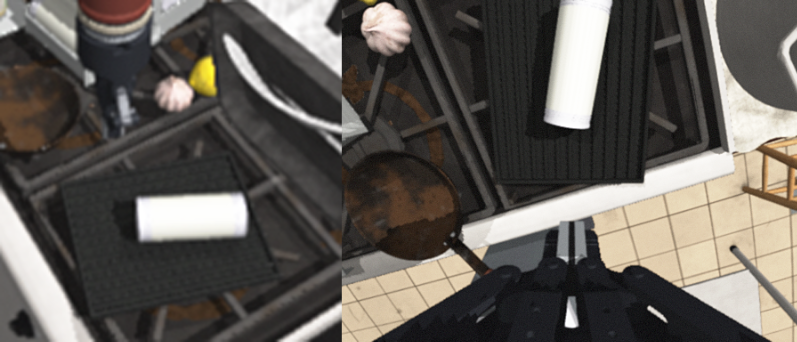

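The tin lies on the mat, scene crop centre ≈(191,217), aligned roughly with the ribs. Now measure by mask in both pictures.

```bash
cat >> h.py <<'E'
def blob(img,box,thr=150):
    x0,x1,y0,y1=box; m=np.zeros(img.shape[:2],np.uint8); m[y0:y1,x0:x1]=(img[y0:y1,x0:x1].min(2)>thr)*255
    m=cv2.morphologyEx(m,cv2.MORPH_OPEN,np.ones((5,5)))
    c=max(cv2.findContours(m,cv2.RETR_EXTERNAL,cv2.CHAIN_APPROX_NONE)[0],key=cv2.contourArea); return c.reshape(-1,2)
def axisends(c):
    b=cv2.boxPoints(cv2.minAreaRect(c.astype(np.float32))); 
    if np.linalg.norm(b[0]-b[1])>np.linalg.norm(b[1]-b[2]): b=np.roll(b,-1,0)
    return np.array([(b[0]+b[1])/2,(b[2]+b[3])/2])
E
python3 - <<'E'
from h import *
def rep(P):
    d=P[1]-P[0]; c=P.mean(0); print(P.round(4),'L',np.linalg.norm(d),'ang',np.arctan2(d[1],d[0]),'c',c.round(4))
    e=c-MC; print('  mat xy',e@u(MY),e@u(MY+np.pi/2))
s=cv2.imread('pics/s3.png'); e=axisends(blob(s,(235,325,240,300))); print(e); rep(onz('scene',e,.036))
w=cv2.imread('pics/w3.png'); c=blob(w,(215,320,0,150)); e=axisends(c); print(e)
pose=(np.array([.40723686,-.25235228,.29900626]),np.array([.987532891,-.157408785,-.00106961650,-.000344335278]))
rep(onz('wrist',e,.036,pose))
E
```

```text
[[324. 290.]
 [274. 290.]]
[[ 0.5644 -0.3201  0.036 ]
 [ 0.4468 -0.2504  0.036 ]] L 0.1366916064857285 ang 2.606402590204285 c [ 0.5056 -0.2852  0.036 ]
  mat xy 0.03336278655346901 -0.0003929864246046324
[[276.77582    -4.8374643]
 [249.66663   142.12299  ]]
[[ 0.5623 -0.3217  0.036 ]
 [ 0.4395 -0.2539  0.036 ]] L 0.14027244298967703 ang 2.637083457774942 c [ 0.5009 -0.2878  0.036 ]
  mat xy 0.02965794745167076 -0.004268580249649479
```

```bash
python3 - <<'E'
from h import *
def rep(P):
    d=P[1]-P[0]; c=P.mean(0); print(P.round(4),'L',np.linalg.norm(d),'ang',np.arctan2(d[1],d[0]),'c',c.round(4))
    e=c-MC; print('  mat xy',e@u(MY),e@u(MY+np.pi/2))
s=cv2.imread('pics/s3.png'); c=blob(s,(255,345,265,320)); e=axisends(c); print(e,c.min(0),c.max(0)); rep(onz('scene',e,.036))
w=cv2.imread('pics/w3.png'); c=blob(w,(215,320,0,150)); e=axisends(c)
print(arm.read_tool_pos(),arm.read_eef_rot(),arm.read_time(),c.min(0),c.max(0))
# wrist axis line from side contours at rows 20..120
pose=(arm.read_tool_pos(),arm.read_eef_rot())
m=[(y,c[c[:,1]==y][:,0].min()/2+c[c[:,1]==y][:,0].max()/2) for y in (15,40,65,90,115)]
print(onz('wrist',[(x,y) for y,x in m],.036,pose).round(4))
E
```

```text
[[325.07324 289.61032]
 [274.0423  291.9299 ]] [274 281] [325 301]
[[ 0.5677 -0.3206  0.036 ]
 [ 0.4436 -0.2556  0.036 ]] L 0.14004296115734835 ang 2.659231930392843 c [ 0.5056 -0.2881  0.036 ]
  mat xy 0.03430340080137004 -0.0031170547018618718
[ 0.40722552 -0.25249335  0.2991628 ] [ 9.87517229e-01 -1.57508167e-01 -9.12634605e-04 -2.60014448e-04] 16.7667 [229   0] [303 144]
[[ 0.5472 -0.3135  0.036 ]
 [ 0.5272 -0.3036  0.036 ]
 [ 0.507  -0.2921  0.036 ]
 [ 0.4858 -0.2811  0.036 ]
 [ 0.4635 -0.2701  0.036 ]]
```

```bash
python3 - <<'E'
from h import *
g=np.array([.5045,-.290,0]); a=-.48; Z=np.array([0,0,1.])
q=best(g+.2*Z,a+np.pi/2)
arm.movep(g+.2*Z,q); arm.move_gripper(1.0); arm.line_to(g+.0925*Z,.12)
print(arm.read_ft_force(),arm.read_time())
arm.move_gripper(0,50); print(arm.read_opening(),arm.read_finger_force())
arm.line_to(g+.33*Z,.2); print(arm.read_opening(),arm.read_time(),arm.read_joint_positions().round(2))
P=onz('top',[(180,163),(230.5,135)],.224); S=onz('scene',[(145+427/4,110+108/4),(145+557/4,110+203/4)],.224)
print(P.round(4),S.round(4),P.mean(0),S.mean(0))
F=onz('top',[(202.5,207.5),(257,173.75)],.152); S=onz('scene',[(145+300/4,110+215/4),(145+447/4,110+335/4)],.152)
for A in(F,S): d=A[0]-A[1]; print(A.round(4),A.mean(0).round(4),np.arctan2(-d[0],d[1]),np.linalg.norm(d))
E
```

```text
[0.69783324 0.3940981  1.09883761] 19.2333
0.6150187688030074 52.2226881980896
0.6139733179488197 20.9667 [-0.14  0.72  1.15  1.61 -0.68  1.27 -0.92]
[[0.6185 0.1708 0.224 ]
 [0.6389 0.0226 0.224 ]] [[0.6257 0.1764 0.224 ]
 [0.6471 0.0167 0.224 ]] [0.62867478 0.09669407 0.224     ] [0.63640848 0.09653666 0.224     ]
[[ 0.5068  0.1619  0.152 ]
 [ 0.5359 -0.0087  0.152 ]] [0.5214 0.0766 0.152 ] 0.16902456072312108 0.17309848233180447
[[ 5.100e-01  1.876e-01  1.520e-01]
 [ 5.401e-01 -3.000e-04  1.520e-01]] [0.525  0.0936 0.152 ] 0.15848314679609724 0.19030838429919897
```

Rack from four estimates: flap at about (0.640,0.097), yaw 0.16. Lay the tin on the ledge.

```bash
cat >> h.py <<'E'
RC=np.array([.640,.097,0]); RY=.16
def rack(x,y,z): return RC+x*u(RY)+y*u(RY+np.pi/2)+np.array([0,0,z])
E
python3 - <<'E'
from h import *
g=rack(-.098,0,.33); q=best(g,RY); print(np.round(arm.ik(g,q),2))
arm.movep(g,q); print(arm.read_opening(),arm.read_time())
z=.240; arm.line_to(rack(-.098,0,z),.12); arm.pause(.3); f0=arm.read_ft_force()[2]
while z>.223:
    z-=.001; arm.line_to(rack(-.098,0,z),.02); f=arm.read_ft_force()[2]
    if f-f0>2.5: break
print(z,f-f0,arm.read_time())
arm.move_gripper(.85); arm.pause(.2)
arm.line_to(rack(-.098,0,.34),.15); arm.pause(.3); print(arm.read_time(),arm.read_joint_positions().round(2))
# IK of push poses
for t in (25,30):
  tl=np.radians(t)
  for x,z in((-.155,.24),(-.155,.166),(-.1,.168),(0.0,.166)):
    p=rack(x,0,z)-.068*(np.sin(tl)*u(RY)-np.cos(tl)*np.array([0,0,1]))
    print(t,x,[None if j is None else np.round(j,2).tolist() for j in (arm.ik(p,quat(RY+np.pi/2+k,tilt=tl,fwd=RY)) for k in (0,np.pi))])
cv2.imwrite('pics/t4.png',snapshot('top'));cv2.imwrite('pics/s4.png',snapshot('scene'))
f=lambda a:cv2.resize(a,(400,400),interpolation=cv2.INTER_CUBIC)
cv2.imwrite('pics/m4.png',np.hstack([f(cv2.imread('pics/t4.png')[90:230,140:280]),f(cv2.imread('pics/s4.png')[110:250,200:340])]))
E
```

```text
[-0.61  0.49  0.65  1.69 -0.33  1.07  0.31]
0.6193544076769405 22.3583
0.22899999999999998 8.65756481816051 26.3083
28.0333 [-0.61  0.48  0.66  1.68 -0.33  1.09  0.3 ]
25 -0.155 [[-0.36, 0.22, 0.2, 2.21, -0.12, 0.28, 1.66], [-0.94, 0.32, 0.96, 2.22, -0.84, 0.41, -0.74]]
25 -0.155 [[-0.24, 0.36, 0.05, 2.31, -0.04, 0.04, 1.57], [-0.49, 0.38, 0.38, 2.31, -1.35, 0.14, -0.26]]
25 -0.1 [[-0.24, 0.42, 0.05, 2.17, -0.07, 0.12, 1.61], [-0.64, 0.48, 0.63, 2.18, -1.24, 0.31, -0.38]]
25 0.0 [[-0.24, 0.54, 0.07, 1.92, -0.1, 0.25, 1.64], [-0.67, 0.65, 0.76, 1.93, -1.13, 0.49, -0.56]]
30 -0.155 [[-0.31, 0.2, 0.12, 2.28, -0.05, 0.14, 1.59], [-0.85, 0.27, 0.81, 2.29, -1.03, 0.25, -0.56]]
30 -0.155 [[0.57, 0.6, -1.15, 2.36, 1.72, 0.63, -0.18], [0.22, 0.41, -0.57, 2.37, 1.96, 0.29, 2.71]]
30 -0.1 [[0.55, 0.67, -1.15, 2.22, 1.63, 0.68, -0.01], [-0.05, 0.42, -0.2, 2.24, 1.9, 0.11, 2.79]]
30 0.0 [[-0.22, 0.53, 0.04, 1.99, -0.04, 0.1, 1.57], [-0.57, 0.59, 0.57, 2.0, -1.33, 0.31, -0.34]]
```

View pics/m4.png

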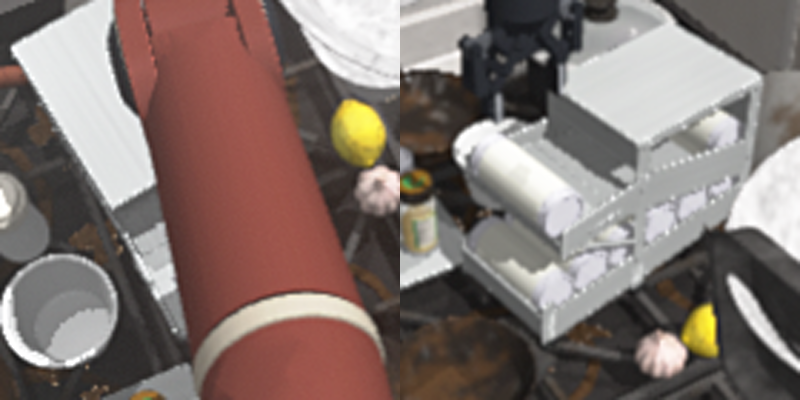

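The tin rests on the ledge against the lip (scene crop 470–580, 135–235). Measure its lateral position and yaw, then check 20° push poses.

```bash
python3 - <<'E'
from h import *
s=cv2.imread('pics/s4.png')
def sc(x,y): return 200+(x-400)*.35, 110+y*.35
# label silhouette corners viewed in the crop: near end cap centre and far end cap centre
e=[sc(560,212),sc(478,152)]
P=onz('scene',e,.173); print(P.round(4)); d=P[1]-P[0]; print(np.linalg.norm(d),np.arctan2(-d[0],d[1])); c=P.mean(0)-RC; print('rack xy',c@u(RY),c@u(RY+np.pi/2))
print(proj('scene',[rack(-.104,.0665,.173),rack(-.104,-.0665,.173)]),e)
tl=np.radians(20)
for x,z in((-.155,.25),(-.155,.166),(-.1,.168),(-.003,.166)):
    p=rack(x,0,z)-.066*(np.sin(tl)*u(RY)-np.cos(tl)*np.array([0,0,1]))
    print(x,[None if j is None else np.round(j,2).tolist() for j in (arm.ik(p,quat(RY+np.pi/2+k,tilt=tl,fwd=RY)) for k in (0,np.pi))])
E
```

```text
[[0.5483 0.0179 0.173 ]
 [0.5208 0.1535 0.173 ]]
0.13840546707663942 0.19972604494706483
rack xy -0.10592849504552045 0.005662014267859084
[[230.00834948 163.8467393 ]
 [256.427741   184.82028855]] [(256.0, 184.2), (227.3, 163.2)]
-0.155 [[-0.4, 0.23, 0.25, 2.12, -0.12, 0.45, 1.66], [-0.98, 0.36, 1.05, 2.14, -0.71, 0.57, -0.86]]
-0.155 [[-0.27, 0.37, 0.09, 2.24, -0.12, 0.18, 1.65], [-0.72, 0.46, 0.73, 2.25, -1.09, 0.36, -0.51]]
-0.1 [[-0.26, 0.44, 0.1, 2.1, -0.12, 0.26, 1.66], [-0.73, 0.54, 0.79, 2.11, -1.04, 0.47, -0.58]]
-0.003 [[-0.26, 0.56, 0.11, 1.85, -0.13, 0.39, 1.66], [-0.7, 0.7, 0.84, 1.86, -1.01, 0.63, -0.69]]
```

```bash
cat > push.py <<'E'
from h import *
TL=np.radians(20); Q=quat(RY+np.pi/2,tilt=TL,fwd=RY)
def tip(x,z,y=.003): return rack(x,y,z)-.066*(np.sin(TL)*u(RY)-np.cos(TL)*np.array([0,0,1]))
E
python3 - <<'E'
from push import *
arm.movep(tip(-.155,.29),Q); arm.move_gripper(.7)
arm.line_to(tip(-.155,.166),.12); f0=arm.read_ft_force(); print(arm.read_time(),f0.round(2))
for x in np.r_[np.arange(-.14,-.01,.015),-.012,-.006]:
    arm.line_to(tip(x,.167),.07); f=arm.read_ft_force()-f0; print(round(x,3),f.round(1))
    if np.linalg.norm(f)>15: break
arm.pause(.5)
arm.line_to(tip(-.09,.18),.12); arm.line_to(tip(-.12,.32),.2)
arm.movep([.40,.0,.40],quat(np.pi/2)); arm.pause(.5); print(arm.read_time())
cv2.imwrite('pics/t5.png',snapshot('top'));cv2.imwrite('pics/s5.png',snapshot('scene'))
f=lambda a:cv2.resize(a,(400,400),interpolation=cv2.INTER_CUBIC)
cv2.imwrite('pics/m5.png',np.hstack([f(cv2.imread('pics/t5.png')[90:230,140:280]),f(cv2.imread('pics/s5.png')[110:250,200:340])]))
E
```

```text
30.8083 [ 0.53 -0.63 -0.05]
-0.14 [-0.4  0.2 -0.1]
-0.125 [-0.6  0.4 -0.2]
-0.11 [-1.8  0.6 -0.5]
-0.095 [-0.7  1.7  0.3]
-0.08 [-0.9  0.4  0.3]
-0.065 [-0.8  0.4  0.5]
-0.05 [-0.8  0.7  0.2]
-0.035 [-0.2  0.3 -0.4]
-0.02 [-0.1  0.6 -0.5]
-0.012 [-0.2 -0.   0.5]
-0.006 [-1.   1.  -0.2]
37.975
```

View pics/m5.png

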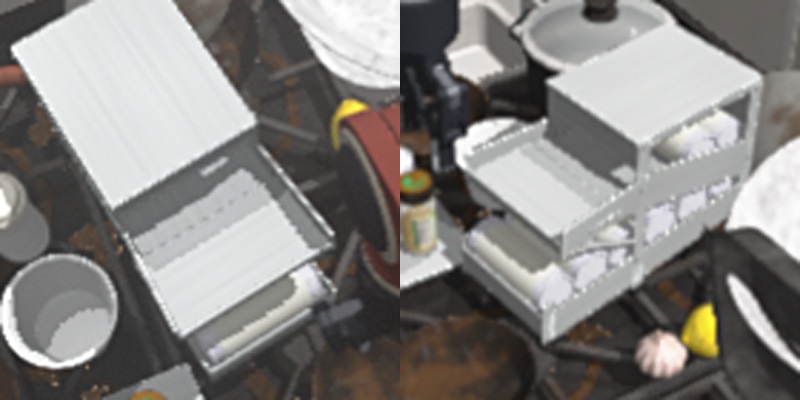

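The ledge is empty, a second tin shows beside the back one (scene crop ≈(683,150)), and the flap looks shut. I'll check against the expected projection, then hand in.

```bash
python3 - <<'E'
from h import *
p=proj('scene',[rack(x,-.0665,.148) for x in (.05,.104)]); print((p-[200,110])/.35+[400,0])
a=cv2.imread('pics/s0.png') if 0 else cv2.imread('pics/scene0.png'); b=cv2.imread('pics/s5.png')
# changed pixels: upper-run window and flap region; plate/jars, garlic, lemon
d=cv2.absdiff(a,b).max(2)>40
for n,(x0,x1,y0,y1) in dict(window=(285,325,140,170),flap=(250,285,140,175),plate=(155,225,160,220),fruit=(280,315,215,245)).items():
    ys,xs=np.nonzero(d[y0:y1,x0:x1]); print(n,len(xs),(xs.mean()+x0,ys.mean()+y0) if len(xs) else '')
E
```

```text
[[665.62314042 172.6936615 ]
 [699.45040104 153.69958807]]
window 157 (np.float64(299.5031847133758), np.float64(160.14649681528664))
flap 0 
plate 528 (np.float64(174.00378787878788), np.float64(188.38825757575756))
fruit 0
```

```bash
python3 -c "
from station import ticket; print(ticket.finish_job())"
```

```text
the job is handed in; nothing more can be done
None
```

The tall tin was stood on the mat, tipped over, laid on the ledge and pushed in, and I handed the job in at about 38 s; the last pictures show it at the back of the rack's upper run with the flap shut and the garlic and lemon unmoved, but I didn't measure the jars and short tin afterwards, and the hand-in returned no verdict.

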